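# Hold the blade safe's sprung lock open with its key

### The job

Swing the hinged door of the small grey blade safe wide open by its upright bar handle and leave it open; that uncovers the lock in the safe's top. Take the key from the wooden block, push it fully home in the lock, working it past the sticky pins, and only then turn it a quarter clockwise. Finish while still gripping the key and holding the sprung lock turned, without disturbing the ruler, rotary cutter or thread spool.

Things in the scene. Friction and masses are not known exactly. Their poses are not given: they have to be found in the camera images.
- safe: Grey steel box 160 deep (its x) x 150 wide (y) x 120 mm tall, fixed to the table; origin at the centre of its underside, front facing -x, turned at most 0.25 rad. The brass lock is in its top, on the middle line, 40 mm ahead of the centre. The sheet door covers the front and folds over the top: a hood 133 mm above the table hides the front 75 mm of the top and the lock, and swings with the door.
- door (a joint): Door angle (rad): 0 shut, stop at 2.0; it starts shut or up to 0.2 ajar. The hinge is vertical, at the safe's front left corner (+y side as the robot sees it); opening is clockwise seen from above, so the free right edge swings out towards the robot, then left. Light friction (about 1 N at the handle) keeps it where it is left; from 1.2 rad it is clear of the lock.
- door_handle (a point): Top end of the door's handle: an upright round steel bar 14 mm thick, 40 mm in front of the door, 125 mm from the hinge along the door, its top 151 mm above the table. The upper 55 mm are free all round (below, two stays join it to the door): pinch it from above from any side. Axes turn with the door: x from the bar towards the door, y along the door towards the hinge.
- door_hinge (a point): Point on the door's vertical hinge axis, 133 mm above the table; axes as those of door_handle.
- key: The only key: black flat head 30 wide (its x) x 8 thick (y) x 30 mm tall; below it a steel blade 12 wide (x) x 4 thick (y) x 34 mm long, the last 7 mm narrowing to 6 wide. Origin at the middle of the head's underside (shoulder), z up. Same after a half turn; about 35 g. It starts upright in the block, shoulder on the block's top 50 mm above the table; lift it straight up 40 mm to free it.
- block: Wooden key block 70 (x) x 60 (y) x 50 mm tall, fixed to the table, with a slot in the middle of its top, long in its x, in which the key stands. Origin at the centre of its underside.
- keyway (a point): Middle of the mouth of the lock's slot, on the cylinder's vertical axis, 122 mm above the table; the key's origin meets it when fully home. x along the slot (parallel to the safe's x until turned; turns with the cylinder), z up. Slot 13.2 x 5.2 mm, chamfered 1.5 mm, 37 mm deep. Sticky sprung pins in its narrow ends, 14 and 24 mm down, give way under a 5 to 15 N push; do not stop below 25 N.
- plug (a joint): Angle of the lock cylinder (rad): 0 at rest, growing clockwise seen from above, stop at 1.6. A spring (0.01 to 0.07 N m) turns it back when the key is let go. The key has up to 0.1 rad of play in the slot.
- ruler: Bystander: clear pink-tinted square ruler 150 x 150 x 4 mm with four upright 35 mm grip posts, lying on the round mat. Origin at the centre of its underside.
- mat: Round grey cutting mat, 300 mm across, 8 mm thick, fixed to the table; origin under its centre.
- cutter: Bystander: pink and black rotary cutter lying flat, about 150 mm long (its x), 18 mm high. Origin near its middle, underside.
- spool: Bystander: thread spool standing upright, 42 mm across, 50 mm tall. Origin at the centre of its underside.

How it is judged:
By the outcome, as a careful person would: the job done as asked, in the order asked, and still so for the second after the job is handed in, while the arm keeps its last pose, push and grip.
It also fails if it takes over 61 s, if anything falls off the work surface, if the arm or the gripper's body presses on something with over 40 N, if the wrist force passes 120 N, or if a joint passes its speed limit or range.

### The arm

A 7-joint arm with a two-finger parallel gripper is mounted at the origin on the work surface. World frame = base frame: x ahead of the robot, y to its left, z up, the work surface at z = 0. Lengths are in mm, angles in rad, forces in N, time in s.
With the tool pointing down it reaches from about 425 to 1025 mm from the base axis. Payload 9.4 kg.
Tool frame: the origin (TCP) lies midway between the tips of the shut fingers; the grasp point (between the pads) lies 19 mm behind it (env.pinch_z is the distance from the TCP to the grasp point, in mm); z points along the fingers, y is the line along which they close (so a half turn about z gives the same grasp; the last joint's range is limited). The gripper opens to 85 mm and grips with 20 to 120 N. Pads are 22 mm wide; open, the fingers measure 114 mm over their backs; the gripper's body (76 mm by 85 mm) begins 54 mm behind the grasp point. The pads swing forward as they close: fully open they stand 13 mm farther back than shut.
Start: joints at [1.029, 0.599, -0.003, 1.599, 0.002, 0.943, -0.08], TCP at [324.968, -648.09, 231.275] pointing down, gripper open.
Joint ranges: [-2.57, 2.57], [-0.35, 1.97], [-1.29, 1.29], [0.11, 2.56], [-1.05, 4.19], [0.11, 1.86], [-2.63, 2.63]. Speed limits (rad/s): [2.22, 2.22, 3.01, 3.01, 3.14, 3.14, 3.14].

### API

Orientations are given as a 3x3 rotation matrix whose columns are the frame's x, y, z axes.
In Python, from workcell import env gives the robot as it stands. The module is installed in compiled form; this text tells all that it offers. Calls block until the motion is done:
- env.move_to(position, orientation): joint-space move of the TCP to a pose.
- env.line_to(position, frame=None, velocity=150, stop_force=None): straight line of the TCP; frame=None keeps the orientation; velocity is the mean speed in mm/s. With stop_force (N) it stops when the force on the tool has changed by that much, and returns True; else False.
- env.movej(angles): joint-space move.
- env.gripper_to(opening, strength=None): finger opening in mm; strength is the grip in N (None keeps the last); returns when the fingers have stopped.
- env.wait(seconds).
- env.solve_ik(position, orientation): joint angles nearest the present ones, or None.
- env.read_camera(name): name is "scene" or "top"; returns the picture (400x640x3 uint8, red, green, blue); there is no depth.
- env.camera_model(name): a dict with "vfov" (degrees; the focal length in pixels is half the picture's height over the tangent of half this angle, whatever the lens; pixels are square), "cx", "cy" (the principal point, pixels), "k1" (the pictures are not rectified: a ray, as slopes to the right and down, at radius r is drawn at 1 + k1 r^2 times it, then the intrinsics apply), "rvec" (rotation vector, rad) and "tvec" (3), from world to camera coordinates, as OpenCV has them. Camera axes: x right, y down, z forward; pixel columns grow to the right and rows downward; lengths in mm; the calibration is good to about 2 mm. A picture is of the moment at which its call begins. camera_model takes no time and is no camera call.
A pose or a line that the arm cannot do raises env.IKError and nothing moves.
- env.hand_in(): hands the job in; it is judged then, once.
Readings, each from a call of its own:
- env.read_clock(): time.
- env.read_joints(): joint angles.
- env.read_qd(): joint speeds.
- env.read_joint_torque(): joint torques, N m.
- env.read_eef_pos(): TCP position.
- env.read_eef_rot(): TCP orientation.
- env.read_ft_force(): force on the tool from outside, world axes, zero at the start.
- env.read_moment(): the same for the moment, N m.
- env.read_gripper_width(): finger opening in mm.
- env.read_finger_force(): force on a finger pad.
Only numpy, scipy, OpenCV 4.12 (cv2) and the standard library are available. Lean on these libraries where they do the work, as an engineer would, in place of code of your own. Each camera call takes 0.05 s, during which the arm holds its last target. There are 200 camera calls.

## Working session

There is one attempt and no reset: what is moved stays moved. The work goes in short steps, each a Python script; the robot and the scene stay as the last script left them, time stands still between calls to the robot, and variables do not carry over. Pictures are saved under pics/ and viewed, at most 10 in all, crops included, and the job is handed in when it is done.

```bash
mkdir -p pics; cat > h.py <<'E'
import numpy as np, cv2
from workcell import env
from scipy.optimize import least_squares
def cam(n):
    m=env.camera_model(n); f=200/np.tan(np.radians(m["vfov"])/2)
    return f,m["cx"],m["cy"],m["k1"],cv2.Rodrigues(np.array(m["rvec"],float))[0],np.array(m["tvec"],float).ravel()
def proj(c,P):
    f,cx,cy,k,R,t=c; p=np.atleast_2d(P)@R.T+t; s=p[:,:2]/p[:,2:]
    s=s*(1+k*(s**2).sum(1,keepdims=True)); return s*f+[cx,cy]
def ray(c,uv):
    f,cx,cy,k,R,t=c; d=(np.array(uv,float)-[cx,cy])/f; s=d.copy()
    for _ in range(50): s=d/(1+k*(s@s))
    return -R.T@t, R.T@np.r_[s,1]
def atz(c,uv,z):
    o,d=ray(c,uv); return o+d*(z-o[2])/d[2]
def tri(obs):
    A=np.zeros((3,3));b=np.zeros(3)
    for c,uv in obs:
        o,d=ray(c,uv);d=d/np.linalg.norm(d);M=np.eye(3)-np.outer(d,d);A+=M;b+=M@o
    return np.linalg.solve(A,b)
def snap(n,name):
    im=env.read_camera(n)[:,:,::-1].copy(); cv2.imwrite(f"pics/{name}.png",im); return im
E
python3 - <<'E'
from h import *
for n in("scene","top"):
    snap(n,n); c=cam(n); print(n,c[0],c[1:4],(-c[4].T@c[5]).round(),c[4].round(2).tolist())
print(env.read_clock(),env.pinch_z,env.read_eef_rot())
E
```

```text
scene 451.36099752447603 (324.9824539224733, 191.36820139248397, -0.01692420136905163) [1168.   63. 1117.] [[-0.07, 1.0, 0.01], [0.87, 0.06, -0.49], [-0.49, -0.02, -0.87]]
top 380.0725189296767 (323.44888569052773, 194.22759220168436, -0.07397047406950012) [ 472.   41. 1179.] [[-0.02, -1.0, -0.03], [-0.99, 0.02, -0.13], [0.13, 0.02, -0.99]]
0.1 18.700000000000003 [[ 8.93874043e-01  4.48317570e-01 -7.42453106e-04]
 [ 4.48318163e-01 -8.93873283e-01  1.17386756e-03]
 [-1.37393543e-04 -1.38214496e-03 -9.99999035e-01]]
```

View pics/scene.png

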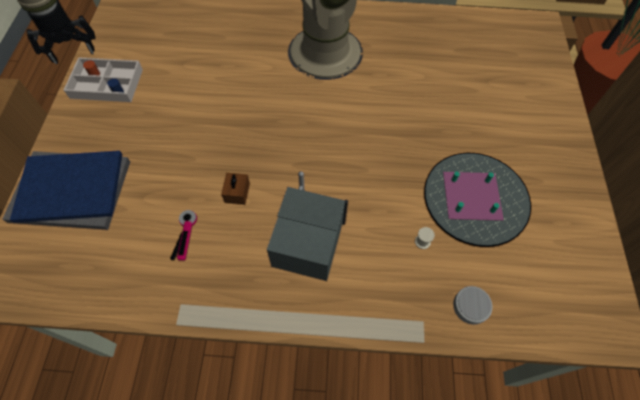

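View pics/top.png

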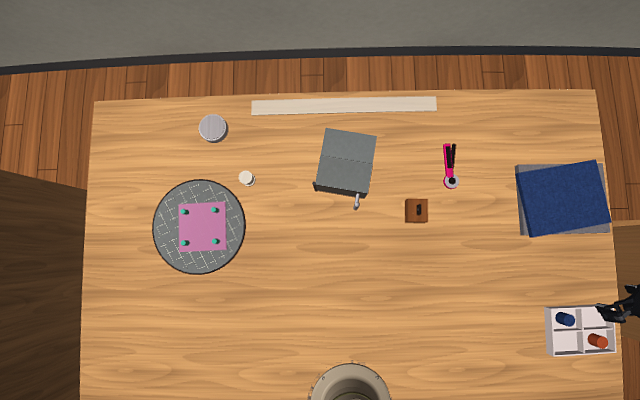

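The scene view shows the block around (235,188), the key head at (234,181), the safe around (308,232) and the handle top at (301,174). In the top view the block is at (416,210), the handle around (357,200) and the safe around (346,162). I'll enlarge both.

```bash
python3 - <<'E'
import cv2
a=cv2.imread("pics/scene.png")[165:285,215:375];b=cv2.imread("pics/top.png")[120:225,305:445]
a=cv2.convertScaleAbs(a,alpha=1.8);b=cv2.convertScaleAbs(b,alpha=1.5)
a=cv2.resize(a,None,fx=5,fy=5,interpolation=cv2.INTER_CUBIC)
b=cv2.resize(b,None,fx=5,fy=5,interpolation=cv2.INTER_CUBIC)
cv2.imwrite("pics/c1.png",a);cv2.imwrite("pics/c2.png",b)
E
```

```text
(no output)
```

View pics/c1.png

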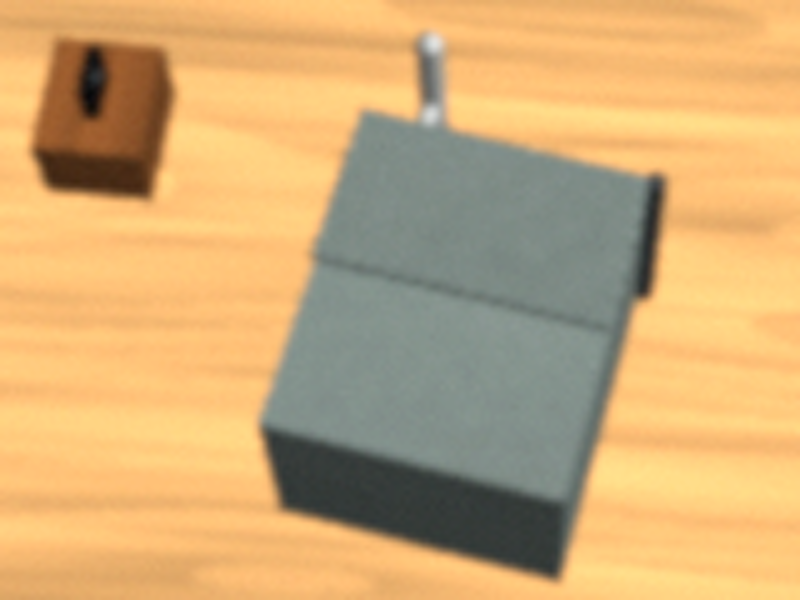

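View pics/c2.png

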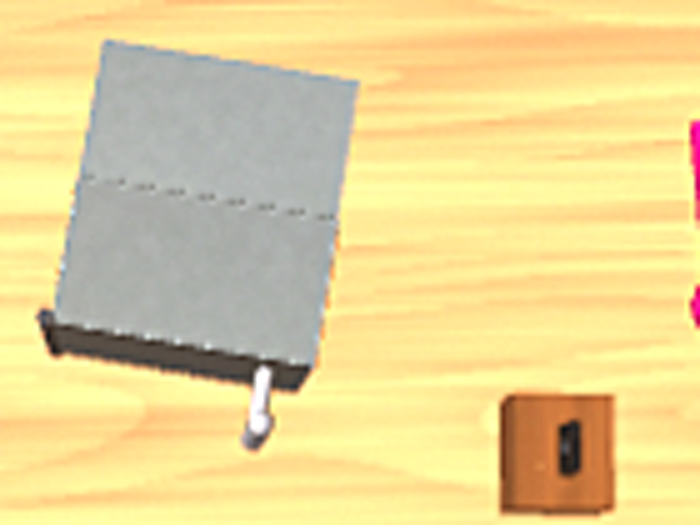

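```bash
cat > fit.py <<'E'
from h import *
S,T=cam("scene"),cam("top")
s=lambda u,v:(215+(u+.5)/5-.5,165+(v+.5)/5-.5)
t=lambda u,v:(305+(u+.5)/5-.5,120+(v+.5)/5-.5)
pts={"rearR":(s(264,428),t(358,83)),"rearL":(s(562,502),t(104,41)),"hoodFR":(s(364,112),t(315,365)),"hoodFL":(s(650,180),t(55,325)),
"hoodRR":(s(317,258),t(337,217)),"hoodRL":(s(608,328),t(83,177)),"handle":(s(430,42),t(262,373)),
"b1(FR)":(s(57,40),t(613,512)),"b2(FL)":(s(163,48),t(503,512)),"b3(RL)":(s(152,157),t(502,397)),"b4(RR)":(s(38,150),t(612,395)),"keyF":(s(93,48),t(570,473)),"keyR":(s(92,115),t(570,420))}
P={}
for k,(a,b) in pts.items():
    P[k]=tri([(S,a),(T,b)]); print(k,P[k].round(1),"res",(proj(S,P[k])[0]-a).round(1),(proj(T,P[k])[0]-b).round(1))
def fit(loc,names):
    loc=np.array(loc,float)
    def W(q):
        c,w=np.cos(q[2]),np.sin(q[2]); return np.c_[loc[:,0]*c-loc[:,1]*w+q[0],loc[:,0]*w+loc[:,1]*c+q[1],loc[:,2]]
    f=lambda q:np.r_[(proj(S,W(q))-[pts[n][0] for n in names]).ravel(),(proj(T,W(q))-[pts[n][1] for n in names]).ravel()]
    r=least_squares(f,[*P[names[0]][:2],0]);print(names,r.x.round(3),np.abs(r.fun).max().round(2));return r.x
fit([(80,-75,120),(80,75,120)],["rearR","rearL"])
q=fit([(80,-75,120),(80,75,120),(-5,-75,133),(-5,75,133)],["rearR","rearL","hoodRR","hoodRL"])
b=fit([(-35,-30,50),(-35,30,50),(35,30,50),(35,-30,50)],["b1(FR)","b2(FL)","b3(RL)","b4(RR)"])
c,w=np.cos(q[2]),np.sin(q[2]);R=np.array([[c,-w],[w,c]])
for k in P: print(k,(R.T@(P[k][:2]-q[:2])).round(1))
print("keyway",(q[:2]+R@[-40,0]).round(1))
E
python3 fit.py
```

```text
rearR [780.2 -87.7 114.5] res [-0.4 -0. ] [-0.3  0. ]
rearL [808.   56.8 117.9] res [0.2 0. ] [ 0.2 -0. ]
hoodFR [614.5 -56.3 130.5] res [-0.1 -0. ] [-0.1  0. ]
hoodFL [640.8  88.6 127.1] res [-0.3 -0. ] [-0.3  0. ]
hoodRR [697.8 -70.8 131.9] res [-0.4 -0. ] [-0.3  0. ]
hoodRL [724.4  71.6 131.3] res [-0.5 -0. ] [-0.4  0. ]
handle [603.5 -22.7 184.2] res [-0.4 -0. ] [-0.3  0. ]
b1(FR) [ 533.8 -239.9   45.7] res [0.3 0. ] [ 0.3 -0. ]
b2(FL) [ 535.5 -177.2   46.9] res [1.4 0.2] [ 1.3 -0.1]
b3(RL) [ 604.  -176.2   47.4] res [0.2 0. ] [ 0.2 -0. ]
b4(RR) [ 603.7 -240.4   46.6] res [-0.6 -0.1] [-0.5  0.1]
keyF [ 555.5 -209.9   76.1] res [0.8 0.1] [ 0.7 -0.1]
keyR [ 587.7 -211.3   60.6] res [-0.5 -0.1] [-0.5  0. ]
['rearR', 'rearL'] [ 7.15877e+02  9.00000e-03 -1.90000e-01] 1.06
['rearR', 'rearL', 'hoodRR', 'hoodRL'] [ 7.15995e+02 -2.46000e-01 -1.88000e-01] 1.39
['b1(FR)', 'b2(FL)', 'b3(RL)', 'b4(RR)'] [ 569.996 -207.742   -0.   ] 1.72
rearR [ 79.4 -74. ]
rearL [79.7 73.3]
hoodFR [-89.3 -74. ]
hoodFL [-90.4  73.2]
hoodRR [ -4.7 -72.7]
hoodRL [-5.2 72.2]
handle [-106.3  -43.1]
b1(FR) [-134.2 -269.5]
b2(FL) [-144.3 -207.5]
b3(RL) [ -77.2 -193.7]
b4(RR) [ -65.5 -256.9]
keyF [-118.6 -235.9]
keyR [ -86.6 -231.2]
keyway [676.7   7.2]
```

```bash
cat >> h.py <<'E'
def Rz(p):
    c,s=np.cos(p),np.sin(p); return np.array([[c,s,0],[s,-c,0],[0,0,-1.]])
def st(m=""):
    print(m,"t",round(env.read_clock(),2),"p",np.round(env.read_eef_pos(),1),"F",np.round(env.read_ft_force(),1),"M",np.round(env.read_moment(),2),"w",round(env.read_gripper_width(),1),"ff",np.round(env.read_finger_force(),1))
E
cat > open.py <<'E'
from h import *
S,T=cam("scene"),cam("top")
H=tri([(S,(215+430.5/5-.5,165+43.5/5-.5)),(T,(305+259.5/5-.5,120+424/5-.5))])
q=np.array([716,-.2,-.188]);c,w=np.cos(q[2]),np.sin(q[2]);R=np.array([[c,-w],[w,c]])
loc=R.T@(H[:2]-q[:2]);print("handle",H.round(1),loc.round(1))
assert 140<H[2]<160 and -140<loc[0]<-110 and -58<loc[1]<-42
psi=np.pi+q[2]
env.gripper_to(50,30)
env.move_to([*H[:2],200],Rz(psi)); st("above")
hit=env.line_to([*H[:2],110],velocity=100,stop_force=8); st(f"down {hit}")
if not hit: env.gripper_to(5,30); st("grip")
snap("top","grip"); snap("scene","grip_s")
E
python3 open.py
```

```text
handle [580.9 -24.5 145.8] [-128.2  -49.1]
above t 2.94 p [581.  -25.7 199.8] F [ 0.4 -0.2 -0.2] M [ 0.02 -0.03  0.05] w 49.7 ff 0.0
down False t 3.99 p [581.2 -24.3 110.5] F [ 1.3 -0.3  0.3] M [-0.06  0.01 -0.03] w 49.7 ff 0.0
grip t 4.41 p [581.  -25.  110.5] F [-0.8 -1.5  5.7] M [-0.41  0.33  0.03] w 13.0 ff 29.3
```

```bash
cat > arc.py <<'E'
from h import *
yaw=-.188; p0=np.array(env.read_eef_pos()); p0=np.r_[580.9,-24.7,110]
c,w=np.cos(yaw),np.sin(yaw);R=np.array([[c,-w],[w,c]])
hinge=p0[:2]+R@[40,125]; r=p0[:2]-hinge; print(hinge)
for th in np.arange(.15,1.81,.15):
    C,s=np.cos(-th),np.sin(-th); p=hinge+np.array([[C,-s],[s,C]])@r
    env.line_to([*p,110],Rz(np.pi+yaw-th),velocity=70)
    F=np.array(env.read_ft_force())
    if np.linalg.norm(F)>35: st(f"FORCE {th}"); break
st("arc end")
snap("top","open_t");im=snap("scene","open_s")
cv2.imwrite("pics/open_c.png",cv2.resize(cv2.convertScaleAbs(im[140:290,210:410],alpha=1.6),None,fx=4,fy=4,interpolation=cv2.INTER_CUBIC))
E
python3 arc.py
```

```text
[643.55701331  90.62171818]
arc end t 9.7 p [547.1 177.7 110.5] F [ 2.1 -0.3  8.4] M [-0.07 -0.25 -0.05] w 13.0 ff 29.9
```

View pics/open_c.png

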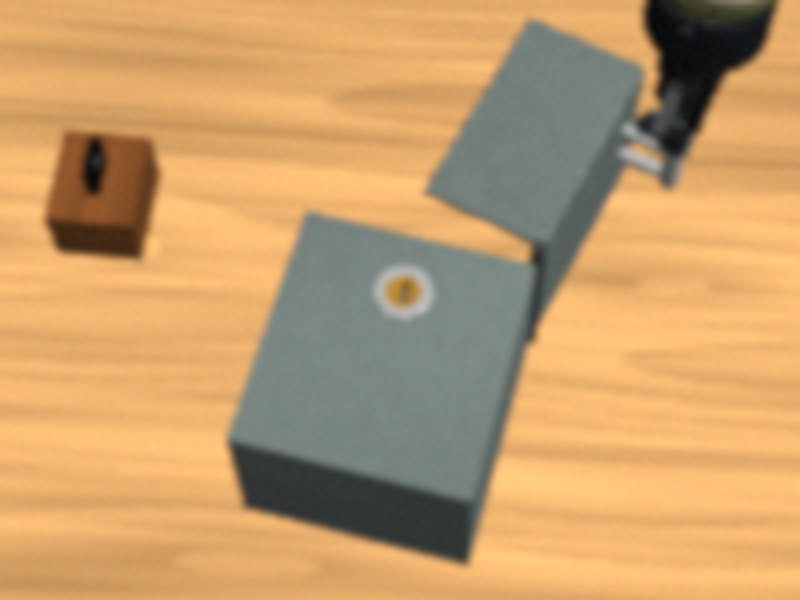

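The door is open at about 1.8 rad. The brass lock shows at crop (404,292), which is scene (310.6,212.6). Next I'll release the bar, then locate the lock from both views and grip the key.

```bash
cat > pick.py <<'E'
from h import *
S,T=cam("scene"),cam("top")
env.gripper_to(36,20); p=np.array(env.read_eef_pos()); env.line_to([*p[:2],215],velocity=200); st("released")
def brass(im,roi):
    x0,x1,y0,y1=roi; h=cv2.cvtColor(im[y0:y1,x0:x1],cv2.COLOR_BGR2HSV).astype(int)
    m=(h[...,1]>90)&(h[...,0]>12)&(h[...,0]<35); ys,xs=np.nonzero(m); print(len(xs)); return xs.mean()+x0,ys.mean()+y0
a=brass(cv2.imread("pics/open_s.png"),(301,321,204,221))
e=proj(T,[[676.7,7.2,122]])[0];print("exp top",e,"exp scene",proj(S,[[676.7,7.2,122]])[0])
x,y=e.round().astype(int); b=brass(cv2.imread("pics/open_t.png"),(x-8,x+8,y-8,y+8))
print("brass",a,b,"lock",tri([(S,a),(T,b)]).round(1),atz(S,a,122).round(1),atz(T,b,122).round(1))
env.move_to([570,-208,130],Rz(np.pi)); st("above key")
hit=env.line_to([570,-208,54],velocity=80,stop_force=6); st(f"down {hit}")
if not hit:
    env.gripper_to(3,20); st("grip")
im=snap("scene","kg_s"); im2=snap("top","kg_t")
E
python3 pick.py
```

```text
released t 10.82 p [544.7 177.4 214.3] F [ 0.6 -0.7 -0.1] M [-0.04  0.01  0.04] w 35.6 ff 0.0
50
exp top [343.98114214 171.70852828] exp scene [310.50300678 212.29843578]
42
brass (np.float64(310.32), np.float64(212.28)) (np.float64(343.8809523809524), np.float64(171.64285714285714)) lock [676.8   7.1 122.3] [676.7   6.7 122. ] [676.9   7.5 122. ]
above key t 12.72 p [ 570.2 -207.1  129.8] F [0.1 0.3 0.4] M [-0.   -0.01  0.01] w 35.7 ff 0.0
down False t 13.82 p [ 570.3 -208.1   54.4] F [ 0.5 -0.2  0.4] M [-0.06  0.03 -0.02] w 36.0 ff 0.0
grip t 14.2 p [ 570.1 -210.    54.5] F [ 0.1 -5.7  1. ] M [-1.23 -0.06 -0.07] w 7.7 ff 20.0
```

```bash
cat > lift.py <<'E'
from h import *
for _ in range(2):
    p=np.array(env.read_eef_pos()); env.line_to([570,p[1]-.6,54],velocity=10); st("shift")
env.gripper_to(3,100); st("grip")
p=np.array(env.read_eef_pos())
env.line_to([570,p[1],100],velocity=100); env.line_to([570,p[1],190],velocity=150); st("lift")
yaw=-.188
env.move_to([676.8,7.1,176],Rz(np.pi+yaw)); env.wait(.2); st("over lock")
a=snap("scene","ol_s")[170:230,270:350];b=snap("top","ol_t")[140:200,305:385]
f=lambda i:cv2.resize(cv2.convertScaleAbs(i,alpha=1.6),None,fx=7,fy=5*1.4,interpolation=cv2.INTER_CUBIC)
cv2.imwrite("pics/ol1.png",f(a));cv2.imwrite("pics/ol2.png",f(b))
E
python3 lift.py
```

```text
shift t 14.71 p [ 570.1 -210.6   54.2] F [-0.9 -0.8  3.6] M [-0.31  0.1  -0.03] w 7.9 ff 20.2
shift t 14.96 p [ 570.1 -210.7   54.2] F [-0.9  0.4  5.7] M [ 0.18  0.27 -0.04] w 7.4 ff 20.4
grip t 15.18 p [ 570.2 -210.7   54.4] F [-1.8  0.2  7.3] M [ 0.13  0.26 -0.04] w 6.3 ff 97.9
lift t 16.53 p [ 569.4 -210.8  189.1] F [ 0.1 -0.  -0.6] M [-0.04 -0.06  0.  ] w 6.2 ff 97.7
over lock t 17.69 p [676.6   4.7 176. ] F [-0.1 -0.6  0.2] M [ 0.02  0.05 -0.01] w 6.3 ff 97.7
```

View pics/ol1.png

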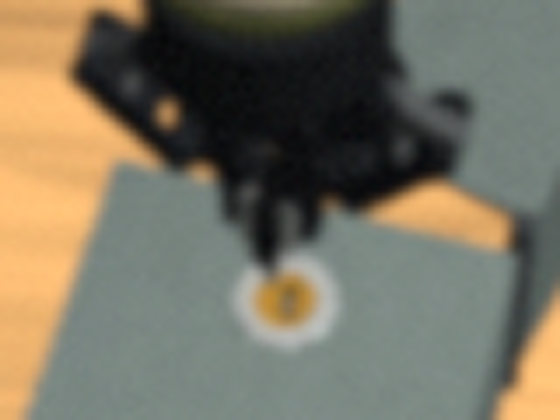

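View pics/ol2.png

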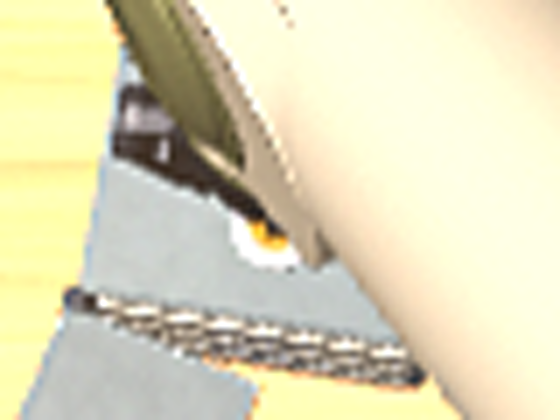

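```bash
cat > ins.py <<'E'
from h import *
L=np.array([676.8,7.1]); R=Rz(np.pi-.188)
env.line_to([*L,166],R,velocity=60); env.wait(.2); st("pre")
p=np.array(env.read_eef_pos()); L2=2*L-p[:2] if np.abs(L-p[:2]).max()<3 else L
hit=env.line_to([*L2,151],R,velocity=25,stop_force=8); st(f"down {hit}")
E
python3 ins.py
```

```text
pre t 18.31 p [676.9   7.2 166.1] F [-0.  -0.2  0.3] M [-0.02 -0.    0.01] w 6.2 ff 97.7
down False t 19.06 p [676.7   7.  151. ] F [-0.   0.1 -0.9] M [-0.04 -0.01  0.03] w 6.1 ff 97.8
```

```bash
cat > push.py <<'E'
from h import *
L=[676.8,7.1]; R=Rz(np.pi-.188)
for z in (144,140,134,130,127.5,126.4,125.4,124.4,123.4):
    hit=env.line_to([*L,z],R,velocity=25,stop_force=40); st(f"{z} {hit}")
    if hit or env.read_eef_pos()[2]>z+3: break
E
python3 push.py
```

```text
144 False t 19.49 p [676.9   7.1 143.9] F [-0.9 -0.5  0.2] M [-0.01  0.02  0.02] w 5.7 ff 98.2
140 False t 19.8 p [677.    7.3 140.3] F [-0.2  1.5  3.4] M [ 0.07  0.01 -0.04] w 5.9 ff 98.3
134 False t 20.19 p [677.1   7.3 134.1] F [1.4 1.  3.2] M [ 0.18 -0.11 -0.02] w 6.2 ff 98.2
130 False t 20.5 p [677.1   7.4 130.3] F [0.9 1.1 3.7] M [ 0.17 -0.26  0.02] w 6.4 ff 98.3
127.5 False t 20.75 p [677.    7.3 127.2] F [ 2.5  1.5 -1.7] M [ 0.36 -0.65 -0.02] w 6.0 ff 97.9
126.4 False t 21.0 p [677.    7.1 126.5] F [1.6 0.3 2.8] M [ 0.29 -0.53  0.08] w 5.9 ff 98.7
125.4 False t 21.25 p [677.1   7.1 126.4] F [-0.6  0.6 10. ] M [0.15 0.04 0.01] w 6.0 ff 99.7
124.4 False t 21.5 p [677.2   7.2 126.3] F [-2.  -0.3 16.9] M [0.03 0.58 0.04] w 5.8 ff 101.1
123.4 False t 21.75 p [677.3   7.3 126.1] F [-4.9 -0.4 24.1] M [-0.01  1.09 -0.03] w 5.9 ff 102.1
```

```bash
cat > turn.py <<'E'
from h import *
L=[676.9,7.1]
env.line_to([*L,122],Rz(np.pi-.188),velocity=20,stop_force=40); env.wait(.2); st("push")
env.line_to([*L,124.8],Rz(np.pi-.188),velocity=20); st("ease")
for a in (.1,.3,.5,.7,.9,1.1,1.3,1.45,1.55,1.6,1.65):
    env.line_to([*L,124.8],Rz(np.pi-.188-a),velocity=20)
    r=np.array(env.read_eef_rot()); st(f"{a} act {np.pi-.188-np.arctan2(r[1,0],r[0,0]):.3f}")
    if abs(env.read_moment()[2])>1.0: break
E
python3 turn.py
```

```text
push t 22.2 p [677.4   7.2 126. ] F [-9.  -1.3 34.3] M [-0.29  1.9   0.01] w 6.3 ff 103.8
ease t 22.49 p [677.2   7.  126.3] F [-1.2 -0.4 15.9] M [-0.06  0.46 -0.04] w 6.6 ff 100.9
0.1 act 0.101 t 22.74 p [677.2   7.1 126.3] F [-2.2 -0.3 15.8] M [-0.02  0.5   0.  ] w 6.0 ff 100.8
0.3 act 0.300 t 23.09 p [677.2   7.3 126.3] F [-1.8 -0.2 15.7] M [0.08 0.51 0.01] w 6.2 ff 100.6
0.5 act 0.500 t 23.44 p [677.2   7.4 126.3] F [-1.8  0.1 14.7] M [0.07 0.41 0.07] w 6.2 ff 100.6
0.7 act 0.700 t 23.79 p [677.3   7.5 126.3] F [-1.7  1.1 14.9] M [0.18 0.36 0.03] w 5.9 ff 100.6
0.9 act 0.900 t 24.14 p [677.4   7.6 126.3] F [-0.6  1.6 15.2] M [0.22 0.31 0.06] w 6.2 ff 100.7
1.1 act 1.100 t 24.49 p [677.5   7.6 126.3] F [-1.3  0.6 15.3] M [0.34 0.29 0.08] w 5.8 ff 100.7
1.3 act 1.300 t 24.84 p [677.6   7.7 126.3] F [-1.6  1.8 14.9] M [0.37 0.21 0.05] w 6.2 ff 100.7
1.45 act 1.450 t 25.14 p [677.7   7.7 126.3] F [ 0.6  2.3 14. ] M [0.36 0.16 0.08] w 5.8 ff 100.7
1.55 act 1.550 t 25.39 p [677.7   7.7 126.3] F [-0.6  2.5 14.1] M [ 0.37  0.13 -0.01] w 6.0 ff 100.7
1.6 act 1.600 t 25.64 p [677.7   7.7 126.3] F [ 0.3  1.1 13.9] M [0.43 0.05 0.08] w 6.2 ff 100.7
1.65 act 1.650 t 25.89 p [677.8   7.7 126.3] F [ 0.1  1.6 13.5] M [ 0.5  -0.    0.03] w 6.3 ff 100.6
```

```bash
cat > turn2.py <<'E'
from h import *
for a in (1.68,1.71,1.74,1.77,1.8):
    env.line_to([676.9,7.1,124.8],Rz(np.pi-.188-a),velocity=20); env.wait(.1)
    m=np.mean([env.read_moment()[2] for _ in range(5)]); st(f"{a} Mz {m:.3f}")
    if m>.25: break
env.wait(.3); st("end")
a=snap("scene","fin_s")[150:270,260:360];b=snap("top","fin_t")[110:230,290:410]
f=lambda i:cv2.resize(cv2.convertScaleAbs(i,alpha=1.6),(390,450),interpolation=cv2.INTER_CUBIC)
cv2.imwrite("pics/fin.png",np.hstack([f(a),f(b)]))
E
python3 turn2.py
```

```text
1.68 Mz 0.090 t 26.24 p [677.9   7.6 126.3] F [-0.2  1.5 13.5] M [ 0.39 -0.03  0.09] w 5.9 ff 100.5
1.71 Mz 0.073 t 26.59 p [678.1   7.6 126.3] F [ 1.5  2.9 12.8] M [ 0.48 -0.17  0.07] w 6.5 ff 100.5
1.74 Mz 0.121 t 26.94 p [678.1   7.6 126.3] F [ 0.6  2.1 13.2] M [ 0.39 -0.2   0.12] w 6.0 ff 100.4
1.77 Mz 0.181 t 27.29 p [678.2   7.5 126.3] F [ 1.   2.2 12.6] M [ 0.4  -0.31  0.18] w 5.9 ff 100.5
1.8 Mz 0.350 t 27.64 p [678.2   7.5 126.3] F [ 1.   1.5 13.1] M [ 0.28 -0.28  0.35] w 6.2 ff 100.5
end t 27.94 p [678.2   7.5 126.3] F [ 1.   2.4 12.3] M [ 0.4  -0.31  0.37] w 6.6 ff 100.5
```

View pics/fin.png

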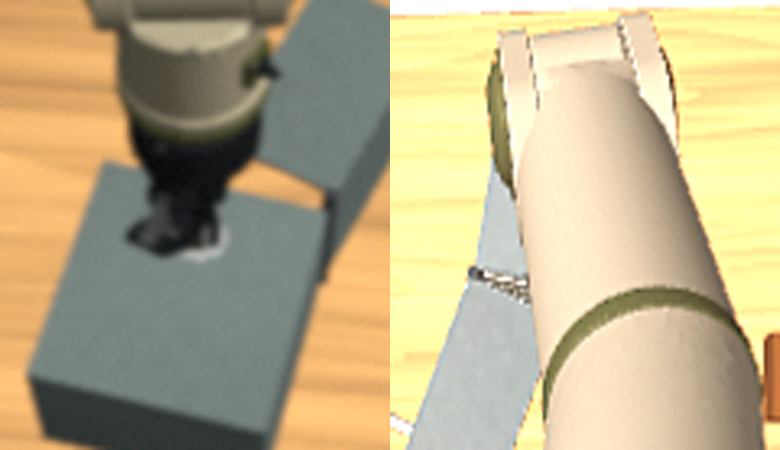

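The key is gripped in the lock at scene crop (200,235), with the shoulder down. The door and its hood stand clear on the left. The rise in moment at 1.8 rad shows the cylinder has reached its stop.

```bash
python3 -c "
from h import *
st(); print(env.hand_in())"
```

```text
t 28.04 p [678.2   7.5 126.3] F [ 1.   1.6 13.2] M [ 0.31 -0.27  0.27] w 6.1 ff 100.5
the job is handed in; nothing more can be done
None
```

I handed the job in at 28 s: the door stands open at about 1.8 rad, and the key is fully home, turned clockwise to its stop and still gripped; no verdict came back, and I did not re-check the ruler, cutter and spool in a final picture.

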